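# Box the sample roller and turn the status sign

## Robot

A 7-joint arm with a two-finger parallel gripper is mounted at the origin on the work surface. World frame = base frame: x ahead of the robot, y to its left, z up, the work surface at z = 0. Lengths are in m, angles in rad, forces in N, time in s.
With the tool pointing down it reaches from about 0.35 to 0.9 m from the base axis. Payload 8.1 kg.
Tool frame: the origin (TCP) lies at the very end of the fingers, on their centre line; the grasp point (between the pads) lies 19 mm behind it (grip_point_offset is the distance from the TCP to the grasp point, in m); z points along the fingers, x is the direction in which the jaws open and shut, and the axes are right-handed (so a half turn about z gives the same grasp; the last joint's range is limited). The gripper opens to 92 mm and grips with 3 to 60 N. Pads are 19 mm wide; open, the fingers measure 130 mm over their backs; the gripper's body (75 mm by 190 mm) begins 47 mm behind the grasp point.
Start: joints at [-1.319, 0.434, 0.025, 1.573, -0.012, 1.134, -0.075], TCP at [0.217, 0.586, 0.227] pointing down, gripper open.
Joint ranges: [-2.62, 2.62], [-0.44, 2.09], [-1.27, 1.32], [0.08, 2.57], [-1.32, 4.46], [0.12, 2], [-2.74, 2.74]. Speed limits (rad/s): [2.22, 2.22, 3.01, 3.01, 3.14, 3.14, 3.14].

## Interface

Orientations are given as a rotation vector (axis times angle).
In Python, from cell import observe, get_image, camera_model, sign_off, grip_point_offset gives the robot as it stands.
- The arm moves only by the tool play_rows, never from a script. Its argument "rows" is a list of rows, each a list of 7 numbers: the shift along the tool's x, y, z as a fraction of full scale, then the turn, a rotation vector about the tool's x, y, z as a fraction of full scale, then the closure, from -1 (fully open) to 1 (shut). A call has 1 to 5 rows; each row shifts and turns the pose as measured when the row begins, along the tool's axes as they then stand; what a row does not reach is not made up. Full scale, the value 1, is 0.15 m for a shift and 0.5 rad for a turn. A row lasts 1/10 s, in which the tool goes at most 50 mm and 8.59 degrees, less where a joint would pass 70% of its speed; a pose out of reach is approached as far as the arm can. A call with a number of a shift or a turn outside -1 to 1 is refused whole. A call with a gripper value outside its range is refused whole. The fingers move at their own pace and stop on an object; "force" is the grip in N (left out, the last holds). Time passes only in rows, so rows that do not move let the fingers close. It gives the time, the measured TCP pose, the force and the opening at its end, in the units of the state.
- observe(): the state, without advancing time (a new reading comes with each control period).
- get_image(name): name is "side" or "top" or "wrist"; returns the picture (420x560x3 uint8, blue, green, red); there is no depth.
- camera_model(name): a dict with "K" (3x3 intrinsics, pixels), "dist" ([k1, k2, p1, p2, k3] as OpenCV has them; the pictures are not rectified), "R" (3x3) and "t" (3): a world point X has camera coordinates R X + t. Camera axes: x right, y down, z forward; pixel columns grow to the right and rows downward; lengths in m; the calibration is good to about 2 mm. A picture is of the moment at which its call begins: read the wrist's pose just before it. camera_model takes no time and is no camera call; for the wrist camera it gives the pose at the moment of the call.
- sign_off(): hands the job in, once; it reports no verdict.
The state is a dict: "clock": time; "joints": joint angles; "dq": joint speeds; "joint_efforts": joint torques, N m; "position": TCP position; "ee_rot": TCP orientation; "force": force on the tool from outside, world axes, zero at the start; "ft_torque": the same for the moment, N m; "width": opening from 0.0 (shut) to 1.0 (fully open).
Only numpy, scipy, OpenCV 4.12 (cv2) and the standard library are available. Lean on these libraries where they do the work, as an engineer would, in place of code of your own. Each camera call takes 0.05 s, during which the arm holds its last target.

## Task

Slide the ceramic roller along the bench, upright and without lifting it, all the way into the open-sided wooden box so that nothing sticks out. Then swing the box's lid fully shut, and lastly turn the pivoted sign half round so that its ring face shows on the robot's side, square with its foot. Leave everything else on the bench where it is.

Things in the scene. Friction and masses are not known exactly. Their poses are not given: they have to be found in the camera images.
- roller_center (a point): Centre (26 mm above the bench) of the loose white ceramic roller: an upright tube 64 mm in diameter, 52 mm high, with a 24 mm bore, about 0.34 kg, standing on the bench in front of the box's open side. Its z axis is the tube's axis.
- bay: Fixed wooden box without a floor, standing on the bench, open on its -y side. Origin on the bench in the middle of its inner space: x -65 to +65 mm, y -60 mm (open mouth) to +60 mm (end wall). Walls 12 mm thick, 60 mm high: side walls at -x and +x, end wall at +y. The lid is hinged on top of the +x wall, away from the robot; open, it stands above that wall, leaning a little to +x.
- lid (a joint): Angle of the box's plywood lid (0.2 kg) in rad: 0 lies flat on the walls (shut), pi/2 stands upright, limit 2.1; it starts open at about 1.7 to 2.0. A stiff hinge (0.2 N m): it stays where it is left, so it must be pushed all the way down.
- lid_hinge (a point): Point on the hinge line, 61 mm above the bench, at x = 77, y = 0 mm of the box's frame; the line runs along the box's y. The lid's underside passes through it; the lid is 10 mm thick, reaches 154 mm from it (to the box's -x when shut) and spans y = -60 to +72 mm of the box. The point turns with the lid: x from free edge to hinge, z out of its upper (outer) face.
- sign_stand: Fixed foot of the sign, a dark steel plate 70 (x) x 140 (y) x 14 mm with a 14 mm upright spindle. Origin on the bench under the spindle's axis; its -x side faces the robot.
- sign (a joint): Turn in rad of the sign's white plate (150 x 12 mm, 70 to 170 mm above the bench) about the spindle at its middle, counter-clockwise from above positive. At 0 it lies along the foot's y, its bar face (raised dark bar) to the robot, its ring face (raised dark ring, 68 mm) away; at pi or -pi the ring face shows. Starts within 0.5 of 0; stops at +-4.2; friction 0.03 N m, stays where left.
- short_ring: Bystander: loose white ceramic ring, 72 mm across, 30 mm high; origin at the centre of its underside. To be left alone.
- flat_ring: Bystander: loose white ceramic ring, 80 mm across, 22 mm high; origin at the centre of its underside. To be left alone.
- plug_gauge: Bystander: loose steel plug gauge standing upright, 36 mm across, 85 mm high; origin at the centre of its underside. To be left alone.
- brush: Bystander: loose hand brush, 170 mm long, lying along its x axis. To be left alone.
- spanner: Bystander: loose steel spanner, 160 mm long, lying along its x axis. To be left alone.
- cup: Bystander: loose ceramic cup, 76 mm across, 85 mm high; origin at the centre of its underside. To be left alone.
There are look-alikes about, which are no part of the job. What is shaped like the part that bears roller_center but green or purple is not meant.

How it is judged:
By the outcome, as a careful person would: the job done as asked, in the order asked, and still so for the second after the job is handed in, with the robot touching nothing.
It also fails if it takes over 67 s, if anything falls off the work surface, if the arm or the gripper's body presses on something with over 40 N, if the wrist force passes 120 N, or if a joint passes its speed limit or range.

## Working session

There is one attempt and no reset: what is moved stays moved. The work goes in short steps, Python scripts to look and compute and a tool call to move; the robot and the scene stay as the last step left them, time stands still between calls to the robot, and variables do not carry over. Pictures are saved under pics/ and viewed, and the job is handed in when it is done.

Besides the shell and the picture viewer there is one more tool, called after "Request:" as a command line: name --pt "numbers of a row" for each row, then --argument value for the rest. play_rows: Moves the arm, as the interface text tells. Its arguments: {"type":"object","properties":{"rows":{"type":"array","items":{"type":"array","items":{"type":"number"}}},"force":{"type":"number"}},"required":["rows"]}

```bash
ls; mkdir -p pics; python3 - <<'E'
from cell import *
import cv2
print(observe())
for n in ("side","top","wrist"):
    cv2.imwrite(f"pics/{n}0.png",get_image(n)); 
    m=camera_model(n); print(n,m)
print(grip_point_offset)
E
```

```text
pics
{'clock': 0.0, 'joints': array([-1.31858775,  0.43522872,  0.02497851,  1.57408553, -0.01163187,
        1.13397485, -0.07511913]), 'dq': array([-1.60313625e-06, -1.49854575e-04, -3.25259991e-05, -1.73505229e-03,
       -7.19332584e-04, -5.88084612e-04,  2.60457007e-04]), 'joint_efforts': array([-6.94363353e-04, -6.67840576e+01,  9.84433182e-01, -3.14451098e+01,
       -6.06385432e-02,  4.33255406e-02,  1.65786801e-04]), 'position': array([0.21700436, 0.5855859 , 0.22594593]), 'ee_rot': array([ 2.57789861e+00,  1.79384952e+00, -1.89079904e-03]), 'force': array([0.08202984, 0.39683378, 0.11939617]), 'ft_torque': array([ 0.03161981, -0.06337054,  0.02055667]), 'width': 1.0045820421937208}
side {'K': array([[388.14407068,   0.        , 272.88967093],
       [  0.        , 388.14407068, 212.80665076],
       [  0.        ,   0.        ,   1.        ]]), 'dist': array([-0.07480578,  0.        ,  0.        ,  0.        ,  0.        ]), 'R': array([[-0.97063889, -0.23976838,  0.01926858],
       [-0.19299544,  0.72846529, -0.65733635],
       [ 0.14357198, -0.64175497, -0.75335094]]), 
[... 293 characters left out ...]
]), 'R': array([[-0.01777581, -0.99948565, -0.02669171],
       [-0.99695216,  0.01974635, -0.07547496],
       [ 0.0759632 ,  0.02526873, -0.99679039]]), 't': array([0.02620495, 0.53531284, 1.21074033])}
wrist {'K': array([[301.81435142,   0.        , 281.76554674],
       [  0.        , 301.81435142, 212.82993948],
       [  0.        ,   0.        ,   1.        ]]), 'dist': array([-0.00771677,  0.        ,  0.        ,  0.        ,  0.        ]), 'R': array([[ 3.46977526e-01,  9.37873366e-01,  3.81698084e-04],
       [ 9.00994774e-01, -3.33446796e-01,  2.77527747e-01],
       [ 2.60413159e-01, -9.59519831e-02, -9.60717546e-01]]), 't': array([-0.62621887, -0.03516203,  0.38991283])}
0.0188
```

View pics/side0.png

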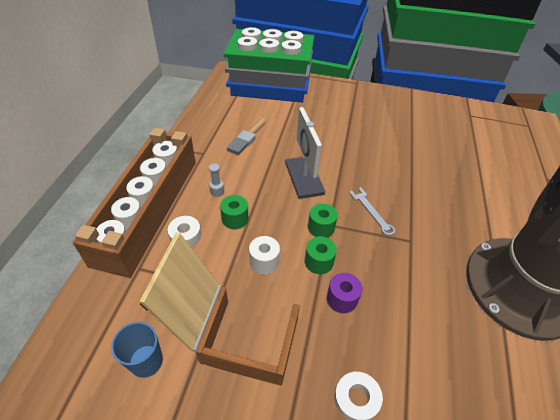

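View pics/top0.png

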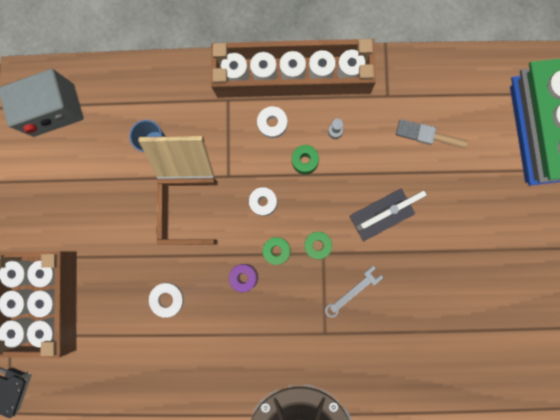

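View pics/wrist0.png

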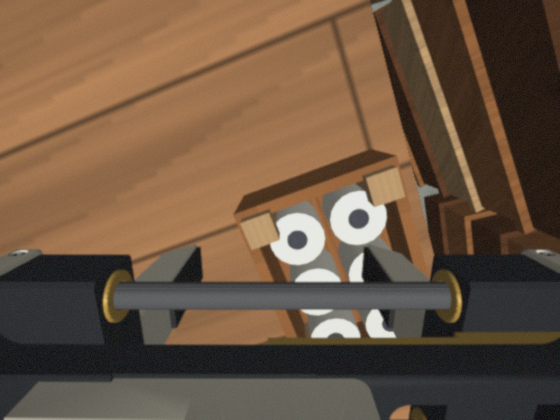

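Side view: the white roller is at (264,254) and the open box at (250,340). The sign is at (308,150). The top view has the same roller at (262,201). Next I list the candidates and measure each one.

```bash
cat > h.py <<'E'
import numpy as np, cv2
from cell import *
from scipy.spatial.transform import Rotation as Ro
def ray(n,uv,m=None):
    m=m or camera_model(n)
    p=cv2.undistortPoints(np.array(uv,float).reshape(-1,1,2),m["K"],m["dist"]).reshape(-1,2)
    d=np.c_[p,np.ones(len(p))]@m["R"]; c=-m["R"].T@m["t"]
    return c,d
def plane(n,uv,z,m=None):
    c,d=ray(n,uv,m); s=(z-c[2])/d[:,2]; return c+s[:,None]*d
def proj(n,X,m=None):
    m=m or camera_model(n)
    return cv2.projectPoints(np.array(X,float).reshape(-1,1,3),cv2.Rodrigues(m["R"])[0],m["t"],m["K"],m["dist"])[0].reshape(-1,2)
E
python3 - <<'E'
from h import *
im=cv2.imread("pics/top0.png"); hsv=cv2.cvtColor(im,cv2.COLOR_BGR2HSV)
w=((hsv[...,1]<40)&(hsv[...,2]>185)).astype(np.uint8)
cs,_=cv2.findContours(w,cv2.RETR_EXTERNAL,cv2.CHAIN_APPROX_NONE)
for c in cs:
    if cv2.contourArea(c)>150:
        r=cv2.minAreaRect(c)
        x,y=r[0]
        z=.052
        P=plane("top",c.reshape(-1,2),z)
        (cx,cy),R=cv2.minEnclosingCircle(P[:,:2].astype(np.float32))
        print(np.round(r[0]),np.round(r[1],1),round(r[2],1),"enc",round(cx,4),round(cy,4),"d",round(2*R,4))
for nm,s,f,nn in (("box",(130,110,110,150),5,"top"),("sign",(330,170,110,80),5,"top"),("sideb",(120,210,200,190),4,"side"),("sides",(260,90,110,120),5,"side")):
    I=cv2.imread(f"pics/{nn}0.png"); x,y,a,b=s
    cv2.imwrite(f"pics/c_{nm}.png",cv2.resize(I[y:y+b,x:x+a],None,fx=f if f*b<=600 else 3.9,fy=f if f*b<=600 else 3.9,interpolation=cv2.INTER_CUBIC))
E
```

```text
[ 39. 333.] [23.2 25. ] 55.0 enc 0.2551 0.5995 d 0.0604
[ 11. 334.] [25. 22.] 90.0 enc 0.255 0.6687 d 0.0602
[ 39. 304.] [25. 24.] 90.0 enc 0.3245 0.5996 d 0.061
[ 12. 304.] [25. 23.] 90.0 enc 0.3245 0.6691 d 0.0611
[165. 300.] [32.5 32.5] 45.0 enc 0.331 0.3009 d 0.0781
[ 39. 274.] [24.2 23.4] 35.0 enc 0.3942 0.5998 d 0.0609
[ 12. 274.] [23. 25.] 0.0 enc 0.3945 0.6692 d 0.0609
[262. 200.] [27. 27.] 0.0 enc 0.5546 0.0739 d 0.0638
[272. 121.] [28. 29.] 90.0 enc 0.7408 0.0492 d 0.0705
[234.  65.] [23.3 24. ] 45.0 enc 0.8781 0.138 d 0.0606
[292.  64.] [23. 25.] 90.0 enc 0.878 -0.001 d 0.0616
[263.  64.] [24.  24.7] 45.0 enc 0.8778 0.0684 d 0.0612
[322.  63.] [24. 25.] 90.0 enc 0.8777 -0.0706 d 0.0612
[351.  62.] [24. 24.] 45.0 enc 0.8779 -0.1403 d 0.0602
```

```bash
python3 -c "
import cv2
for n in ('box','sign','sideb','sides'): print(cv2.imread(f'pics/c_{n}.png').shape)"
```

```text
(585, 429, 3)
(400, 550, 3)
(741, 780, 3)
(600, 550, 3)
```

View pics/c_box.png

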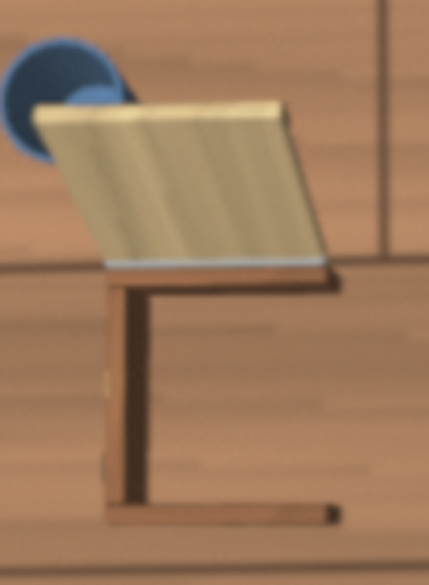

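View pics/c_sign.png

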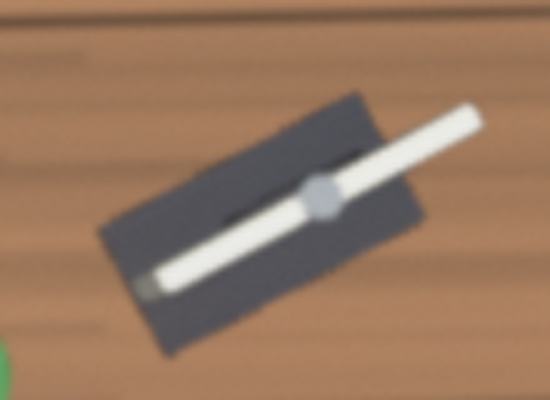

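View pics/c_sideb.png

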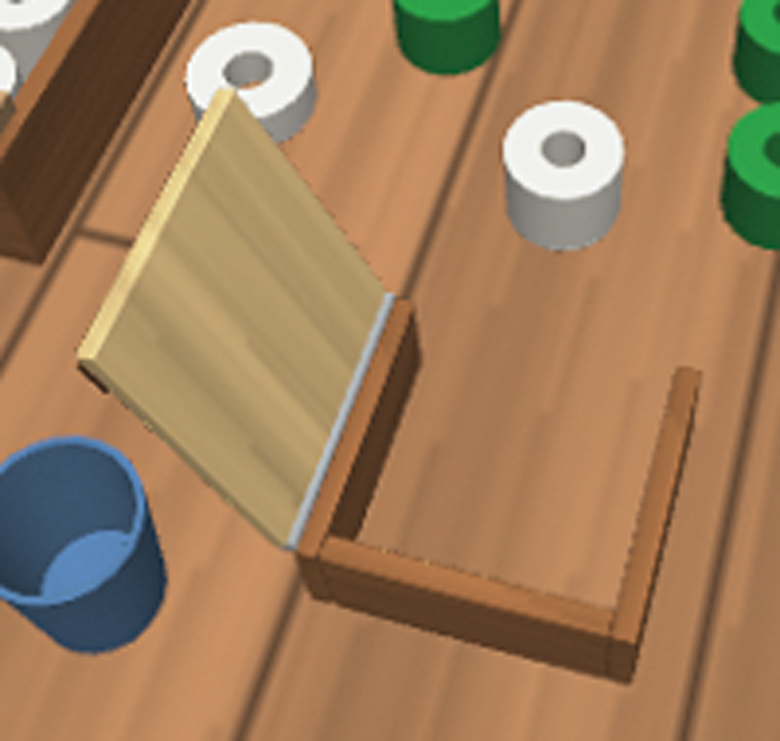

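View pics/c_sides.png

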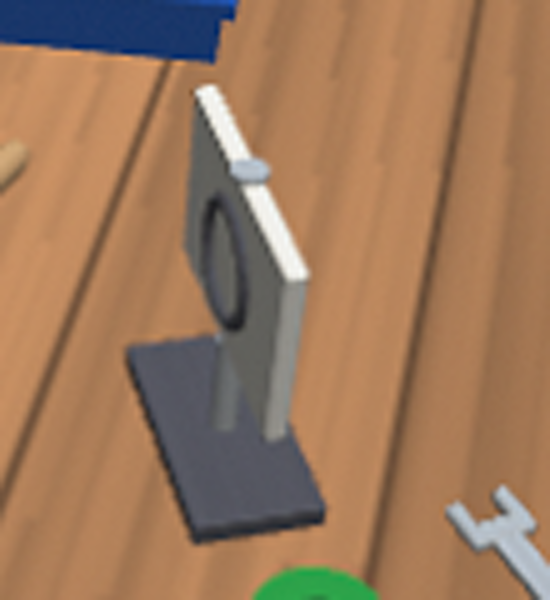

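```bash
python3 - <<'E'
from h import *
cr=lambda p,f,o:np.array(p)/f+np.array(o)-0.5+0.5/f
b=cr([(105,524),(327,524),(105,505),(327,505),(124,504),(327,270)],3.9,(130,110))
print("box top z.06");print(np.round(plane("top",b,.06),4))
# side
bs=cr([(610,650),(672,368),(702,370),(612,610),(632,650)],3.9,(120,210))
print("side z.06: endouter?, mouth inner, mouth outer, inner corner");print(np.round(plane("side",bs,.06),4))
f=cr([(357,90),(425,214),(168,356),(98,230)],5,(330,170))
F=plane("top",f,.014);print("foot");print(np.round(F,4),F.mean(0))
e=[np.linalg.norm(F[i]-F[(i+1)%4]) for i in range(4)];print(e)
d=F[3]-F[0]+F[2]-F[1];print("foot y dir deg",np.degrees(np.arctan2(d[1],d[0])))
s=cr([(468,102),(485,124),(177,293),(154,270)],5,(330,170))
S=plane("top",s,.17);print(np.round(S,4),S.mean(0))
d=S[2]-S[1]+S[3]-S[0];print("sign dir",np.degrees(np.arctan2(d[1],d[0])),np.linalg.norm(d)/2)
# lid free edge
h=cr([(105,268),(325,262)],3.9,(130,110));print("hinge",np.round(plane("top",h,.061),4))
l=cr([(36,122),(284,120)],3.9,(130,110));
for z in (.2,.205,.21): print(z,np.round(plane("top",l,z),4))
l=cr([(80,357),(235,90)],3.9,(120,210)); 
for z in (.2,.205,.21): print(z,np.round(plane("side",l,z),4))
for n,uv,z in (("cup",(147,136),.085),("g1",(276,251),.05),("g2",(318,246),.05),("g3",(305,159),.05),("purple",(243,278),.05),("gauge",(336,126),.085),("spanA",(375,275),0.005),("spanB",(332,311),.005)):
    print(n,np.round(plane("top",[uv],z),3))
E
```

```text
box top z.06
[[0.4593 0.3176 0.06  ]
 [0.4571 0.1861 0.06  ]
 [0.4704 0.3175 0.06  ]
 [0.4682 0.186  0.06  ]
 [0.4708 0.3062 0.06  ]
 [0.6066 0.185  0.06  ]]
side z.06: endouter?, mouth inner, mouth outer, inner corner
[[0.4708 0.3275 0.06  ]
 [0.4733 0.1932 0.06  ]
 [0.4594 0.1908 0.06  ]
 [0.4739 0.311  0.06  ]
 [0.4619 0.3253 0.06  ]]
foot
[[ 0.5827 -0.2525  0.014 ]
 [ 0.5233 -0.2826  0.014 ]
 [ 0.4588 -0.1594  0.014 ]
 [ 0.5188 -0.1281  0.014 ]] [ 0.52091106 -0.20565367  0.014     ]
[np.float64(0.06663465250276686), np.float64(0.13898816476715148), np.float64(0.0676514508501946), np.float64(0.13985669822267338)]
foot y dir deg 117.42684320902893
[[ 0.5591 -0.2683  0.17  ]
 [ 0.5498 -0.2749  0.17  ]
 [ 0.4825 -0.1456  0.17  ]
 [ 0.4922 -0.1364  0.17  ]] [ 0.52089094 -0.2062993   0.17      ]
sign dir 117.19795191961643 0.1468424755036958
hinge [[0.6107 0.3175 0.061 ]
 [0.6113 0.186  0.061 ]]
0.2 [[0.6696 0.3159 0.2   ]
 [0.667  0.1837 0.2   ]]
0.205 [[0.6685 0.3144 0.205 ]
 [0.666  0.1828 0.205 ]]
0.21 [[0.6674 0.3128 0.21  ]
 [0.6649 0.1818 0.21  ]]
0.2 [[0.6777 0.3189 0.2   ]
 [0.6707 0.1875 0.2   ]]
0.205 [[0.6753 0.3211 0.205 ]
 [0.6684 0.1909 0.205 ]]
0.21 [[0.6729 0.3232 0.21  ]
 [0.6661 0.1944 0.21  ]]
cup [[0.705 0.333 0.085]]
g1 [[0.439 0.044 0.05 ]]
g2 [[ 0.448 -0.052  0.05 ]]
g3 [[ 0.65  -0.026  0.05 ]]
purple [[0.379 0.121 0.05 ]]
gauge [[ 0.717 -0.097  0.085]]
spanA [[ 0.378 -0.186  0.005]]
spanB [[ 0.296 -0.083  0.005]]
```

Things that could be taken for the roller in the top view:
- White at (262,201): 63.8 mm across at z=52, in front of the box mouth.
- White at (272,122): about 72 mm, the short ring.
- White at (165,300): about 80 mm, the flat ring.
- Green at (276,251), (318,246) and (305,159), and purple at (243,278).
- White rollers inside the trays, along the top and left edges.

I choose (262,201). Its diameter and place fit, and the side crop shows it as a white tube at (565,175), taller than the rings.

```bash
cat >> h.py <<'E'
def st():
    o=observe(); R=Ro.from_rotvec(o["ee_rot"]).as_matrix()
    print("t",round(o["clock"],2),"p",np.round(o["position"],4),"yaw",round(np.degrees(np.arctan2(R[1,0],R[0,0])),2),"tilt",np.round(R[:2,2],4),"F",np.round(o["force"],1),"w",round(o["width"]*92,1))
    return o,R
def to(x,y,z,yaw):
    o,R=st(); d=R.T@(np.array([x,y,z])-o["position"])/.15
    c,s=np.cos(np.radians(yaw)),np.sin(np.radians(yaw))
    T=np.array([[c,s,0],[s,-c,0],[0,0,-1.]])
    r=Ro.from_matrix(R.T@T).as_rotvec()/.5
    n=max(np.linalg.norm(d)*.15/.048,np.linalg.norm(r)*.5/.145)
    print("total",np.round(d,3),np.round(r,3),"rows",round(n,1))
E
python3 -c "
from h import *
to(.5546,.0739,.22,90)"
```

```text
t 0.15 p [0.217  0.5857 0.2261] yaw 69.67 tilt [-0.0003 -0.0011] F [ 0.1  0.  -0.8] w 92.0
total [-2.417  3.296  0.044] [-0.     0.002 -0.71 ] rows 12.8
```

Request:
play_rows --pt "-0.19 0.25 0 0 0 -0.1 -1" --pt "-0.17 0.26 0 0 0 -0.1 -1" --pt "-0.16 0.26 0 0 0 -0.1 -1" --pt "-0.15 0.27 0 0 0 -0.1 -1" --pt "-0.15 0.27 0 0 0 -0.1 -1"

```text
clock: 0.65
position: [0.3723, 0.4191, 0.2237]
ee_rot: [-2.307, -2.128, 0.007]
force: [0.6, 1.8, -0.4]
width: 0.999
```

```bash
python3 -c "
from h import *
to(.5546,.0739,.22,90)"
```

```text
t 0.65 p [0.3723 0.4191 0.2237] yaw 85.37 tilt [-0.005  -0.0011] F [ 0.6  1.8 -0.4] w 91.9
total [-2.195  1.397  0.021] [-0.01   0.003 -0.162] rows 8.1
```

Request:
play_rows --pt "-0.27 0.17 0 0 0 -0.1 -1" --pt "-0.27 0.17 0 0 0 -0.05 -1" --pt "-0.28 0.17 0 0 0 0 -1" --pt "-0.28 0.17 0 0 0 0 -1" --pt "-0.28 0.17 0 0 0 0 -1"

```text
clock: 1.15
position: [0.4984, 0.204, 0.2226]
ee_rot: [-2.22, -2.219, 0.006]
force: [1.1, 0.7, 0.7]
width: 1.001
```

```bash
python3 -c "
from h import *
to(.5546,.0739,.22,90)"
```

```text
t 1.15 p [0.4984 0.204  0.2226] yaw 89.99 tilt [-0.0047 -0.0007] F [1.1 0.7 0.7] w 92.1
total [-0.867  0.375  0.016] [-0.009  0.001 -0.   ] rows 3.0
```

Request:
play_rows --pt "-0.26 0.11 0 -0.01 0 0 -1" --pt "-0.26 0.11 0 0 0 0 -1" --pt "-0.2 0.09 0 0 0 0 -1" --pt "-0.08 0.03 0 0 0 0 -1" --pt "0 0 0 0 0 0 -1"

```text
clock: 1.65
position: [0.5529, 0.0699, 0.2221]
ee_rot: [2.232, 2.205, -0.004]
force: [0.9, 0.4, 0.1]
width: 0.999
```

```bash
python3 -c "
from h import *
to(.5546,.0739,.22,90)
m=camera_model('wrist');im=get_image('wrist');cv2.imwrite('pics/w1.png',im)
P=lambda uv,z:plane('wrist',uv,z,m)
hsv=cv2.cvtColor(im,cv2.COLOR_BGR2HSV)
w=((hsv[...,1]<40)&(hsv[...,2]>185)).astype(np.uint8)
cs,_=cv2.findContours(w,cv2.RETR_EXTERNAL,cv2.CHAIN_APPROX_NONE)
for c in cs:
    if cv2.contourArea(c)>300:
        (a,b),r=cv2.minEnclosingCircle(P(c.reshape(-1,2),.052)[:,:2].astype(np.float32));print(cv2.boundingRect(c),a,b,2*r)
"
```

```text
t 1.65 p [0.5529 0.0699 0.2221] yaw 89.31 tilt [ 0.0008 -0.0043] F [0.9 0.4 0.1] w 91.9
total [0.027 0.011 0.014] [ 0.002  0.009 -0.024] rows 0.1
(246, 310, 51, 34) 0.7325866222381592 0.054886993020772934 0.06597427278757095
(260, 172, 56, 54) 0.5577887296676636 0.07693417370319366 0.06282369047403336
(485, 0, 56, 16) 0.3669630289077759 0.2913421094417572 0.0527179054915905
```

View pics/w1.png

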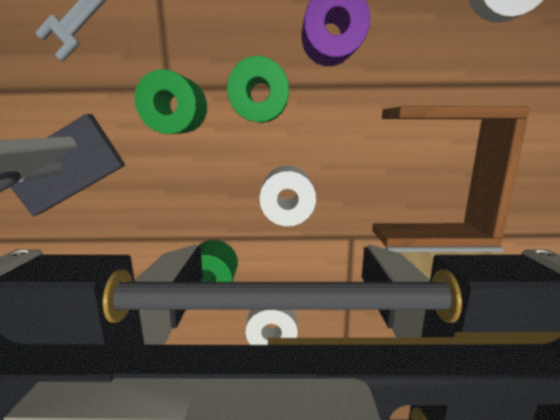

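The wrist view shows the chosen white roller at (288,198), between the box mouth on the right and the greens. It gives (0.558,0.077) against (0.5546,0.0739) from the top camera, so I use the mean and go down.

Request:
play_rows --pt "0.03 0.02 0.3 0 0 -0.02 -1" --pt "0 0 0.3 0 0 0 -1" --pt "0 0 0.3 0 0 0 -1" --pt "0 0 0.25 0 0 0 -1" --pt "0 0 0.1 0 0 0 -1"

```text
clock: 2.2
position: [0.5568, 0.0895, 0.0323]
ee_rot: [2.205, 2.234, 0.015]
force: [0.4, -3.0, 2.1]
width: 1.0
```

```bash
python3 -c "
from h import *
to(.556,.0755,.011,90)
"
```

```text
t 2.2 p [0.5568 0.0895 0.0323] yaw 90.74 tilt [0.0085 0.0053] F [ 0.4 -3.   2.1] w 92.0
total [-0.094 -0.008  0.142] [ 0.017 -0.01   0.026] rows 0.5
```

Request:
play_rows --pt "-0.09 -0.01 0 0.017 -0.01 0.02 -1" --pt "0 0 0 0 0 0 -1"

```text
clock: 2.4
position: [0.5523, 0.0791, 0.0299]
ee_rot: [-2.21, -2.226, 0.007]
force: [-0.2, -0.1, 0.9]
width: 1.0
```

```bash
python3 -c "
from h import *
to(.556,.0755,.011,90)
"
```

```text
t 2.4 p [0.5523 0.0791 0.0299] yaw 90.42 tilt [-0.0064  0.0005] F [-0.2 -0.1  0.9] w 92.0
total [-0.024  0.025  0.126] [-0.013 -0.001  0.015] rows 0.4
```

Request:
play_rows --pt "-0.02 0.02 0.06 -0.01 0 0.015 -1" --pt "0 0 0.05 0 0 0 -1" --pt "0 0 0 0 0 0 -1"

```text
clock: 2.7
position: [0.5574, 0.078, 0.0151]
ee_rot: [2.22, 2.222, 0.007]
force: [-1.0, -0.3, -0.1]
width: 0.999
```

```bash
python3 -c "
from h import *
to(.556,.0755,.011,90)
cv2.imwrite('pics/w2.png',get_image('wrist'))
"
```

```text
t 2.7 p [0.5574 0.078  0.0151] yaw 90.03 tilt [0.0037 0.0028] F [-1.  -0.3 -0.1] w 91.9
total [-0.017 -0.009  0.028] [ 0.007 -0.006  0.001] rows 0.1
```

View pics/w2.png

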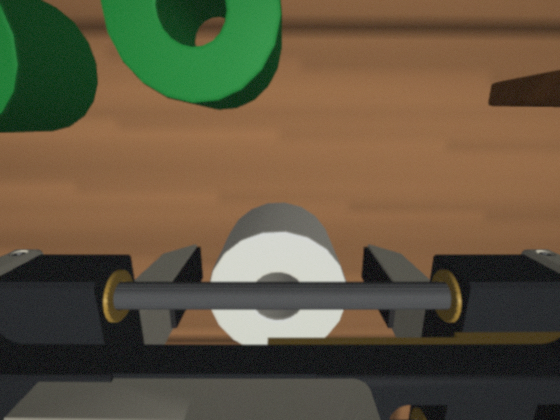

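The roller at (278,280) is centred between the pads. I close with the lightest grip (3 N), so that it slips in the fingers rather than lifts.

Request:
play_rows --pt "-0.01 0 0.0 0 0 0 -0.2" --pt "0 0 0 0 0 0 0.2" --pt "0 0 0 0 0 0 0.2" --pt "0 0 0 0 0 0 0.2" --pt "0 0 0 0 0 0 0.2" --force 3

```text
clock: 3.25
position: [0.5586, 0.0764, 0.0169]
ee_rot: [2.22, 2.22, 0.011]
force: [0.4, 0.0, -2.3]
width: 0.699
```

```bash
python3 -c "
from h import *
to(.548,.244,.014,90)
"
```

```text
t 3.25 p [0.5586 0.0764 0.0169] yaw 90.01 tilt [0.0065 0.0034] F [ 0.4  0.  -2.3] w 64.3
total [ 1.117 -0.071  0.023] [ 0.013 -0.007  0.   ] rows 3.5
```

Request:
play_rows --pt "0.07 -0.005 0.01 0.005 -0.005 0 0.2" --pt "0.08 -0.005 0.005 0 0 0 0.2" --pt "0.08 -0.005 0.005 0 0 0 0.2" --pt "0.08 -0.005 0.0 0 0 0 0.2" --pt "0.08 -0.005 0 0 0 0 0.2"

```text
clock: 3.75
position: [0.556, 0.135, 0.0145]
ee_rot: [2.222, 2.212, 0.004]
force: [0.3, -2.5, 3.9]
width: 0.687
```

```bash
python3 -c "
from h import *
to(.548,.244,.014,90)
"
```

```text
t 3.75 p [0.556  0.135  0.0145] yaw 89.74 tilt [ 0.0058 -0.0023] F [ 0.3 -2.5  3.9] w 63.2
total [ 0.726 -0.057  0.001] [ 0.012  0.005 -0.009] rows 2.3
```

Request:
play_rows --pt "0.08 -0.005 0 0.005 0 -0.005 0.2" --pt "0.08 -0.007 0 0.005 0 0 0.2" --pt "0.08 -0.007 0 0 0 0 0.2" --pt "0.08 -0.007 0 0 0 0 0.2" --pt "0.08 -0.007 0 0 0 0 0.2"

```text
clock: 4.25
position: [0.5503, 0.2014, 0.0144]
ee_rot: [2.22, 2.22, -0.002]
force: [0.1, -4.5, 3.6]
width: 0.687
```

```bash
python3 -c "
from h import *
to(.548,.244,.014,90)
cv2.imwrite('pics/s3.png',get_image('side'))
"
```

```text
t 4.25 p [0.5503 0.2014 0.0144] yaw 90.0 tilt [ 0.0002 -0.0022] F [ 0.1 -4.5  3.6] w 63.2
total [ 0.284 -0.015  0.002] [ 0.     0.004 -0.   ] rows 0.9
```

View pics/s3.png

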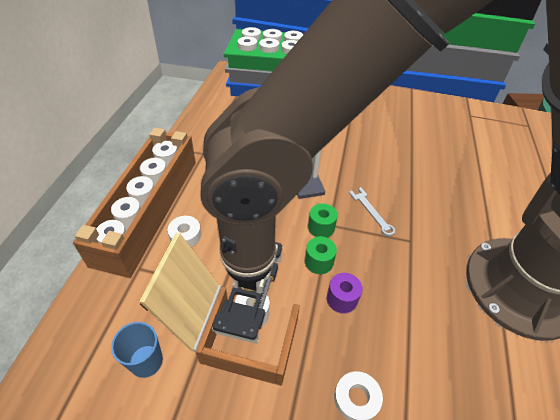

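The roller in the gripper is entering the box mouth at about (262,310). The gripper is clear of the lid. On to the end of the slide.

Request:
play_rows --pt "0.08 -0.005 0 0 0 0 0.2" --pt "0.08 -0.005 0 0 0 0 0.2" --pt "0.06 0 0 0 0 0 0.2" --pt "0.03 0 0 0 0 0 0.2" --pt "0 0 0 0 0 0 0.2"

```text
clock: 4.8
position: [0.5476, 0.2449, 0.0141]
ee_rot: [2.218, 2.225, -0.002]
force: [-0.5, -1.8, 3.1]
width: 0.685
```

```bash
python3 -c "
from h import *
to(.548,.244,.014,90)
"
```

```text
t 4.8 p [0.5476 0.2449 0.0141] yaw 90.18 tilt [-0.0007 -0.0011] F [-0.5 -1.8  3.1] w 63.0
total [-0.006  0.003  0.001] [-0.001  0.002  0.006] rows 0.0
```

Request:
play_rows --pt "0 0 0 0 0 0 -0.5" --pt "0 0 0 0 0 0 -0.5" --pt "0 0 0 0 0 0 -0.5"

```text
clock: 5.1
position: [0.5469, 0.2454, 0.0136]
ee_rot: [-2.217, -2.224, 0.002]
force: [0.1, 0.1, -0.5]
width: 0.749
```

```bash
python3 -c "
from h import *
to(.548,.244,.25,90)
cv2.imwrite('pics/w4.png',get_image('wrist'))
"
```

```text
t 5.1 p [0.5469 0.2454 0.0136] yaw 90.19 tilt [-0.0017 -0.0002] F [ 0.1  0.1 -0.5] w 68.9
total [-0.009  0.004 -1.576] [-0.003  0.     0.007] rows 4.9
```

View pics/w4.png

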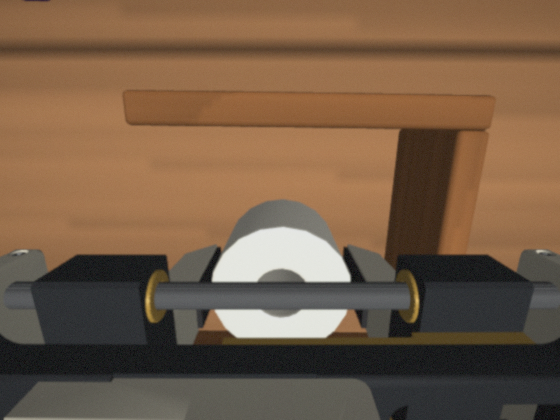

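Request:
play_rows --pt "0 0 0 0 0 0 -0.6" --pt "0 0 -0.05 0 0 0 -0.6" --pt "0 0 -0.06 0 0 0 -0.6" --pt "0 0 -0.08 0 0 0 -0.6"

```text
clock: 5.55
position: [0.5459, 0.2444, 0.0425]
ee_rot: [-2.217, -2.223, 0.007]
force: [0.3, -0.1, 0.0]
width: 0.801
```

```bash
python3 -c "
from h import *
to(.548,.244,.25,90)
"
```

```text
t 5.55 p [0.5459 0.2444 0.0425] yaw 90.15 tilt [-0.0046 -0.0016] F [ 0.3 -0.1  0. ] w 73.7
total [-0.005  0.008 -1.383] [-0.009  0.003  0.005] rows 4.3
```

Request:
play_rows --pt "0 0 -0.1 -0.005 0 0 -0.6" --pt "0 0 -0.3 0 0 0 -0.6" --pt "0 0 -0.32 0 0 0 -0.6" --pt "0 0 -0.32 0 0 0 0" --pt "0 0 -0.32 0 0 0 1"

```text
clock: 6.05
position: [0.5434, 0.2431, 0.2542]
ee_rot: [-2.218, -2.223, 0.012]
force: [0.8, 0.3, -0.3]
width: 0.668
```

```bash
python3 -c "
from h import *
to(.715,.215,.28,90)
"
```

```text
t 6.05 p [0.5434 0.2431 0.2542] yaw 90.12 tilt [-0.0066 -0.0046] F [ 0.8  0.3 -0.3] w 61.5
total [-0.191  1.143 -0.179] [-0.013  0.009  0.004] rows 3.7
```

Request:
play_rows --pt "0 0 -0.18 -0.01 0.01 0 1" --pt "-0.06 0.28 -0.02 0 0 0 1" --pt "-0.06 0.3 0 0 0 0 1" --pt "-0.06 0.3 0 0 0 0 1" --pt "0 0.25 0 0 0 0 1"

```text
clock: 6.55
position: [0.7158, 0.2198, 0.3093]
ee_rot: [2.208, 2.229, 0.038]
force: [0.3, 0.6, 0.2]
width: 0.24
```

```bash
python3 -c "
from h import *
to(.715,.215,.17,90)
cv2.imwrite('pics/t5.png',get_image('top'))
cv2.imwrite('pics/s5.png',get_image('side'))
"
```

```text
t 6.55 p [0.7158 0.2198 0.3093] yaw 90.55 tilt [0.0196 0.0145] F [0.3 0.6 0.2] w 22.1
total [-0.045 -0.024  0.928] [ 0.039 -0.029  0.019] rows 2.9
```

View pics/t5.png

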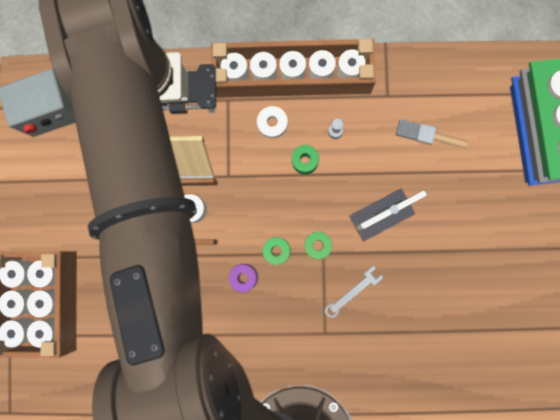

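View pics/s5.png

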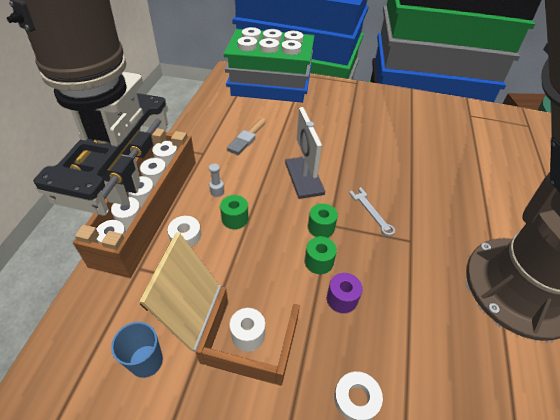

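The roller stands in the box in the side view at (247,328), and the gripper is beyond the lid. Next I go down behind the lid.

Request:
play_rows --pt "-0.03 0 0.2 0.03 -0.02 0.02 1" --pt "0 0 0.24 0 0 0 1" --pt "0 0 0.24 0 0 0 1" --pt "0 0 0.2 0 0 0 1"

```text
clock: 7.05
position: [0.7212, 0.2167, 0.1818]
ee_rot: [2.22, 2.214, 0.026]
force: [-0.3, -0.2, 0.1]
width: 0.003
```

```bash
python3 -c "
from h import *
to(.66,.215,.17,90)
I=get_image('side');cv2.imwrite('pics/s6.png',I[120:420,60:360].repeat(2,0).repeat(2,1))
hsv=cv2.cvtColor(I,cv2.COLOR_BGR2HSV)
w=((hsv[...,1]<40)&(hsv[...,2]>185)).astype(np.uint8)
cs,_=cv2.findContours(w,cv2.RETR_EXTERNAL,cv2.CHAIN_APPROX_NONE)
for c in cs:
    x,y,a,b=cv2.boundingRect(c)
    if cv2.contourArea(c)>150 and 200<x<300 and 280<y<360:
        P=plane('side',c.reshape(-1,2),.052); print((x,y,a,b),P[:,:2].min(0),P[:,:2].max(0),P[:,:2].mean(0))
"
```

```text
t 7.05 p [0.7212 0.2167 0.1818] yaw 89.85 tilt [0.016 0.007] F [-0.3 -0.2  0.1] w 0.3
total [-0.013 -0.409  0.072] [ 0.032 -0.014 -0.006] rows 1.3
(230, 308, 35, 33) [0.51188916 0.21581715] [0.57493421 0.27841516] [0.54333041 0.24756324]
```

View pics/s6.png

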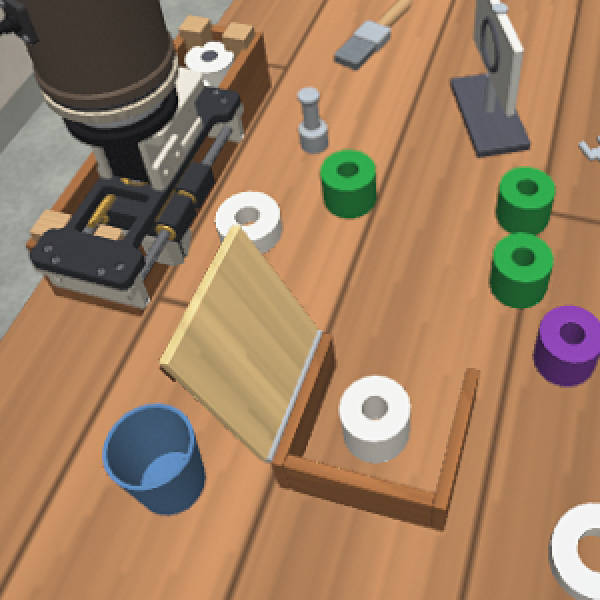

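Request:
play_rows --pt "0 -0.08 0.07 0.03 -0.01 0 1" --pt "0 -0.12 0 0 0 0 1" --pt "0 -0.12 0 0 0 0 1" --pt "0 -0.12 0 0 0 0 1" --pt "0 -0.1 0 0 0 0 1"

```text
clock: 7.6
position: [0.636, 0.2165, 0.1728]
ee_rot: [-2.224, -2.217, 0.001]
force: [1.2, -0.3, -1.0]
width: 0.006
```

```bash
python3 -c "
from h import *
to(.6305,.215,.171,90)
I=get_image('side');cv2.imwrite('pics/s7.png',I[120:420,60:360].repeat(2,0).repeat(2,1))
"
```

```text
t 7.6 p [0.636  0.2165 0.1728] yaw 89.82 tilt [-0.001   0.0004] F [ 1.2 -0.3 -1. ] w 0.6
total [-0.01  -0.037  0.012] [-0.002 -0.001 -0.006] rows 0.1
```

View pics/s7.png

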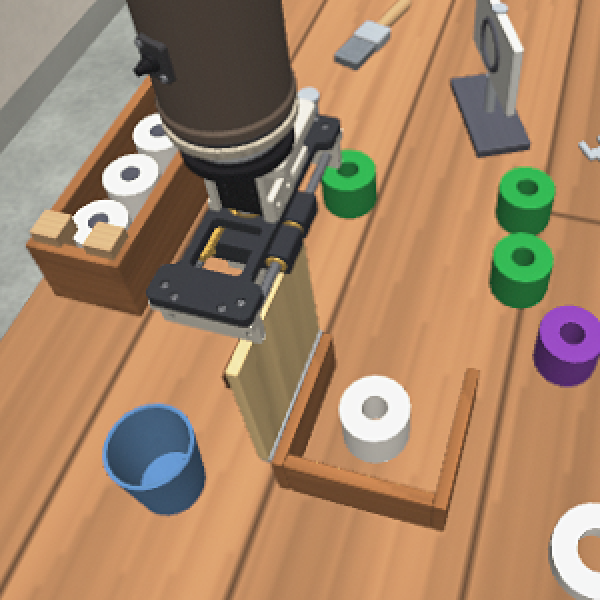

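The lid stands about upright, pushed by the closed fingers, with about 1 N. I carry on along the arc.

Request:
play_rows --pt "0 -0.09 0.01 0 0 0 1" --pt "0 -0.09 0.01 0 0 0 1" --pt "0 -0.09 0.02 0 0 0 1" --pt "0 -0.08 0.03 0 0 0 1" --pt "0 -0.08 0.03 0 0 0 1"

```text
clock: 8.15
position: [0.5718, 0.2184, 0.1686]
ee_rot: [2.221, 2.217, 0.019]
force: [1.2, 0.5, -0.5]
width: 0.006
```

```bash
python3 -c "
from h import *
to(.53,.215,.125,90)
"
```

```text
t 8.15 p [0.5718 0.2184 0.1686] yaw 89.88 tilt [0.0111 0.0062] F [ 1.2  0.5 -0.5] w 0.5
total [-0.025 -0.282  0.287] [ 0.022 -0.012 -0.004] rows 1.3
```

Request:
play_rows --pt "0 -0.06 0.07 0.02 -0.01 0 1" --pt "0 -0.06 0.07 0 0 0 1" --pt "0 -0.06 0.07 0 0 0 1" --pt "0 -0.06 0.07 0 0 0 1" --pt "0 -0.05 0.06 0 0 0 1"

```text
clock: 8.65
position: [0.5291, 0.2204, 0.1215]
ee_rot: [2.222, 2.219, 0.013]
force: [0.5, 0.3, 1.1]
width: 0.007
```

```bash
python3 -c "
from h import *
to(.505,.215,.072,90)
I=get_image('side');cv2.imwrite('pics/s8.png',I[120:420,60:360].repeat(2,0).repeat(2,1))
"
```

```text
t 8.65 p [0.5291 0.2204 0.1215] yaw 89.92 tilt [0.0068 0.0046] F [0.5 0.3 1.1] w 0.6
total [-0.038 -0.163  0.329] [ 0.014 -0.009 -0.003] rows 1.2
```

View pics/s8.png

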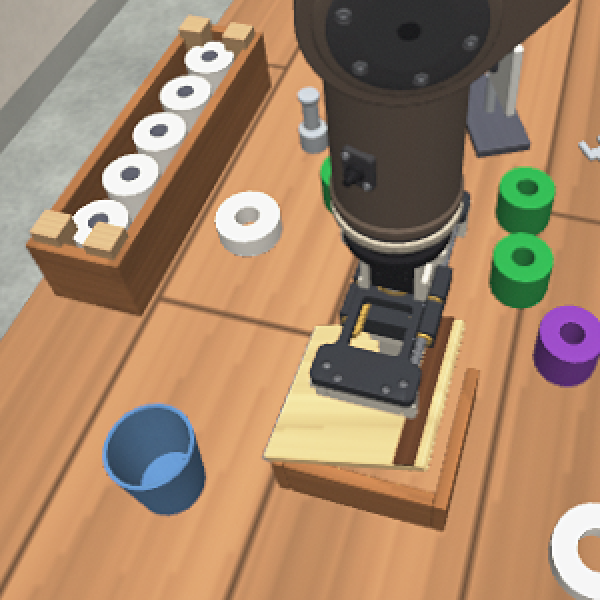

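The lid is nearly down, at about 30°. I press on to shut it.

Request:
play_rows --pt "0 -0.04 0.08 0.01 -0.01 0 1" --pt "0 -0.04 0.08 0 0 0 1" --pt "0 -0.03 0.07 0 0 0 1" --pt "0 -0.02 0.06 0 0 0 1" --pt "0 0 0.04 0 0 0 1"

```text
clock: 9.2
position: [0.5076, 0.2211, 0.0699]
ee_rot: [2.222, 2.221, -0.001]
force: [-27.1, -10.9, 101.0]
width: 0.012
```

```bash
python3 -c "
from h import *
to(.505,.24,.072,90)
"
```

```text
t 9.2 p [0.5076 0.2211 0.0699] yaw 89.96 tilt [-0.0004 -0.0007] F [-27.1 -10.9 101. ] w 1.1
total [ 0.126 -0.017 -0.014] [-0.001  0.001 -0.001] rows 0.4
```

The wrist force reached 101 N, so the lid is hard down on the walls. I back off straight away.

Request:
play_rows --pt "0 0 -0.08 0 0 0 1" --pt "0 0 -0.15 0 0 0 1" --pt "0 0 -0.25 0 0 0 1" --pt "0 0 -0.3 0 0 0 1" --pt "0 0 -0.3 0 0 0 1"

```text
clock: 9.7
position: [0.5047, 0.2196, 0.2303]
ee_rot: [-2.22, -2.218, 0.021]
force: [0.7, 0.1, -0.3]
width: 0.006
```

```bash
python3 -c "
from h import *
to(.521,-.206,.27,27.4)
I=get_image('side');cv2.imwrite('pics/s9.png',I[120:420,60:360].repeat(2,0).repeat(2,1))
"
```

```text
t 9.7 p [0.5047 0.2196 0.2303] yaw 89.94 tilt [-0.0119 -0.0074] F [ 0.7  0.1 -0.3] w 0.5
total [-2.839  0.109 -0.245] [-0.013  0.026  2.183] rows 8.9
```

View pics/s9.png

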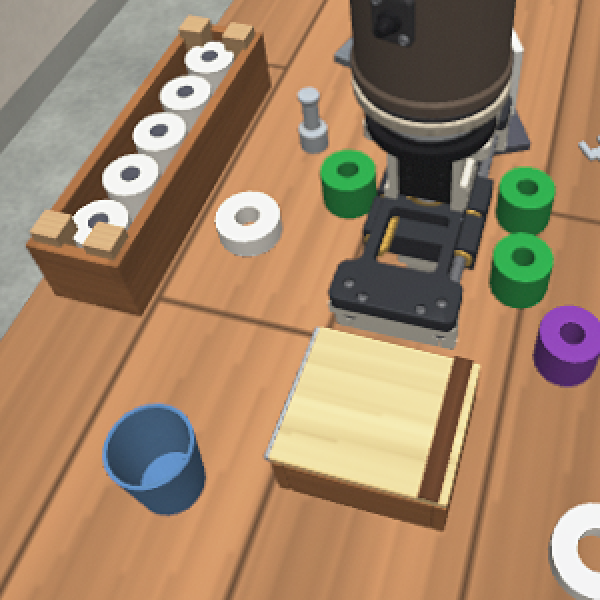

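The lid lies flat and shut, with its underside on the walls all round. The dark strip is part of its upper face. Next I go to the sign, turning the tool on the way.

Request:
play_rows --pt "-0.25 0 -0.2 0 0.02 0.25 1" --pt "-0.28 0.04 -0.15 0 0 0.27 1" --pt "-0.28 0.08 -0.05 0 0 0.27 1" --pt "-0.27 0.12 0 0 0 0.27 0" --pt "-0.26 0.16 0 0 0 0.27 -0.5"

```text
clock: 10.25
position: [0.5128, 0.0114, 0.2987]
ee_rot: [-2.822, -1.356, -0.016]
force: [-0.6, 0.2, 0.1]
width: 0.135
```

```bash
python3 -c "
from h import *
to(.521,-.206,.30,27.4)
"
```

```text
t 10.25 p [0.5128 0.0114 0.2987] yaw 51.32 tilt [0.0049 0.0141] F [-0.6  0.2  0.1] w 12.4
total [-1.097  0.948 -0.029] [-0.016 -0.026  0.835] rows 4.5
```

Request:
play_rows --pt "-0.22 0.19 0 -0.01 -0.02 0.25 -0.5" --pt "-0.19 0.22 0 0 0 0.25 -0.5" --pt "-0.17 0.25 0 0 0 0.25 -0.5" --pt "-0.14 0.26 0 0 0 0.1 -0.5" --pt "-0.1 0.18 0 0 0 0 -0.5"

```text
clock: 10.75
position: [0.5164, -0.2069, 0.2973]
ee_rot: [-3.063, -0.694, -0.007]
force: [1.1, -1.5, -0.5]
width: 0.564
```

```bash
python3 -c "
from h import *
to(.521,-.206,.30,27.4)
cv2.imwrite('pics/w10.png',get_image('wrist'));np.save('m10.npy',camera_model('wrist'),allow_pickle=True)
cv2.imwrite('pics/t10.png',get_image('top'))
"
```

```text
t 10.75 p [ 0.5164 -0.2069  0.2973] yaw 25.54 tilt [0.0039 0.0019] F [ 1.1 -1.5 -0.5] w 51.9
total [ 0.03   0.008 -0.018] [ 0.    -0.009 -0.065] rows 0.2
```

View pics/w10.png

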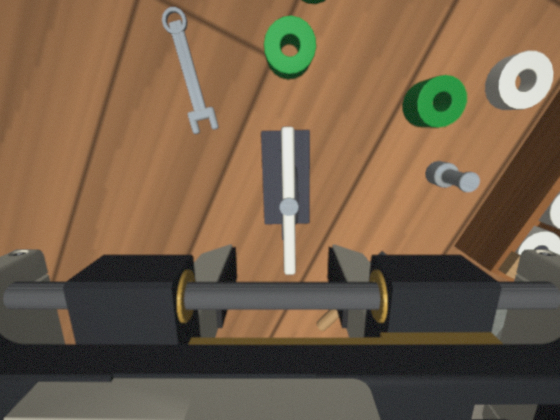

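View pics/t10.png

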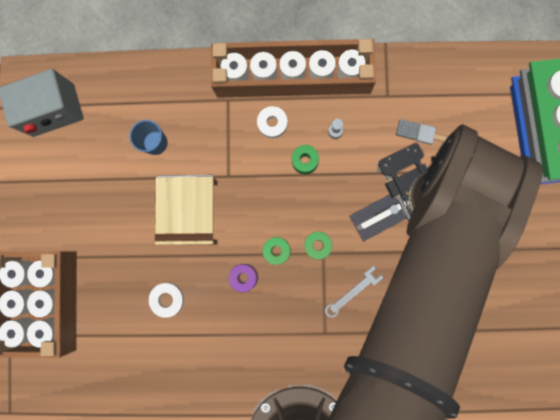

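Wrist view: the sign's top edge runs from (288,128) to (290,272), with the spindle cap at (289,207) and the dark foot around it. I measure the foot and plate directions here.

```bash
cat > sg.py <<'E'
from h import *
def meas(im,m,plate=True):
    hsv=cv2.cvtColor(im,cv2.COLOR_BGR2HSV); out=[]
    # foot: bluish dark steel
    b,g,r=[im[...,i].astype(int) for i in range(3)]
    foot=((b>=r-3)&(im.max(2)<110)&(im.max(2)>35)).astype(np.uint8)
    foot[250:]=0
    n,l,s,c=cv2.connectedComponentsWithStats(foot)
    P0=proj('w',[[.521,-.206,.014]],m)[0]
    best=[i for i in range(1,n) if s[i,4]>150]
    return foot,l,s,best,P0
E
python3 - <<'E'
from sg import *
im=cv2.imread('pics/w10.png');m=np.load('m10.npy',allow_pickle=True).item()
foot,l,s,best,P0=meas(im,m)
print(P0,[s[i] for i in best])
cv2.imwrite('pics/wz.png',cv2.resize(im[110:290,230:350],None,fx=3.3,fy=3.3,interpolation=cv2.INTER_CUBIC))
hsv=cv2.cvtColor(im,cv2.COLOR_BGR2HSV)
w=((hsv[...,1]<40)&(hsv[...,2]>170)).astype(np.uint8); w[:, :270]=0;w[:,310:]=0;w[:120]=0;w[285:]=0
# plate edges per row at z=.17, skip cap
rows=[r for r in list(range(135,192))+list(range(222,264))]
L=[];Rr=[]
for r in rows:
    x=np.where(w[r])[0]
    if len(x): L.append((x.min()-.5,r));Rr.append((x.max()+.5,r))
for e in (L,Rr):
    P=plane('w',e,.17,m)[:,:2]; v=cv2.fitLine(P.astype(np.float32),cv2.DIST_HUBER,0,.01,.01).ravel()
    print('plate edge dir',np.degrees(np.arctan2(v[1],v[0]))%180,v[2:], 'perp off from spindle',(v[0]*(-.206-v[3])-v[1]*(.521-v[2])))
# foot edges
FL=[];FR=[]
for r in range(138,215):
    x=np.where(foot[r,255:320])[0]+255
    if len(x)>8: FL.append((x.min()-.5,r));FR.append((x.max()+.5,r))
for e in (FL,FR):
    P=plane('w',e,.014,m)[:,:2]; v=cv2.fitLine(P.astype(np.float32),cv2.DIST_HUBER,0,.01,.01).ravel()
    print('foot edge dir',np.degrees(np.arctan2(v[1],v[0]))%180,v[2:],'off',(v[0]*(-.206-v[3])-v[1]*(.521-v[2])))
print('cap',plane('w',[(289,207)],.175,m))
E
```

```text
[285.68527054 176.77609265] [array([280,  34,  20,  17, 181], dtype=int32), array([267,  60,  41,  18, 152], dtype=int32), array([403,  80,  27,  46, 563], dtype=int32), array([433,  91,  19,  21, 304], dtype=int32), array([ 295,  131,   14,   92, 1240], dtype=int32), array([ 262,  132,   21,   92, 1613], dtype=int32), array([442, 170,  22,  17, 230], dtype=int32)]
plate edge dir 116.47561 [ 0.5046751  -0.18544891] perp off from spindle 0.005450825
plate edge dir 116.60071 [ 0.5199113  -0.19148828] perp off from spindle -0.0055244206
foot edge dir 116.697975 [ 0.49552214 -0.2292345 ] off 0.033200588
foot edge dir 116.74092 [ 0.5564103  -0.20155287] off -0.033624183
cap [[ 0.52265605 -0.20820951  0.175     ]]
```

View pics/wz.png

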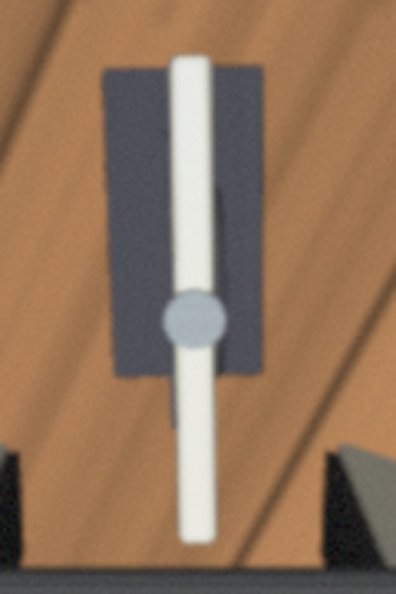

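Foot direction is 116.72° and the plate is at 116.54°, so the sign is at about 0. The spindle is near (0.522,-0.2065). I will grip the near end at r=55 mm, with the tool at yaw 26.6°, and swing it 180° clockwise.

```bash
python3 -c "
from h import *
to(.4974,-.1573,.20,26.6)
"
```

```text
t 10.85 p [ 0.5154 -0.2093  0.2974] yaw 25.34 tilt [0.0035 0.0002] F [-0.3 -1.1  1.1] w 59.9
total [ 0.038 -0.366  0.649] [ 0.003 -0.007 -0.044] rows 2.3
```

Request:
play_rows --pt "0.02 -0.19 0.1 0 0 -0.04 -0.2" --pt "0.02 -0.18 0.2 0 0 0 -0.2" --pt "0 0 0.2 0 0 0 -0.2" --pt "0 0 0.1 0 0 0 -0.2"

```text
clock: 11.25
position: [0.4983, -0.1552, 0.2057]
ee_rot: [3.056, 0.717, 0.012]
force: [-0.7, -0.2, -0.2]
width: 0.602
```

```bash
python3 -c "
from h import *
to(.4974,-.1573,.143,26.6)
"
```

```text
t 11.25 p [ 0.4983 -0.1552  0.2057] yaw 26.42 tilt [ 0.0083 -0.0005] F [-0.7 -0.2 -0.2] w 55.4
total [-0.014  0.008  0.418] [ 0.008 -0.014 -0.006] rows 1.3
```

Request:
play_rows --pt "-0.014 0.008 0.1 0.008 -0.014 -0.006 -0.2" --pt "0 0 0.12 0 0 0 -0.2" --pt "0 0 0.12 0 0 0 -0.2" --pt "0 0 0.07 0 0 0 -0.2" --pt "0 0 0 0 0 0 -0.2"

```text
clock: 11.75
position: [0.4965, -0.1545, 0.1385]
ee_rot: [-3.054, -0.729, 0.007]
force: [-0.5, 0.1, 0.4]
width: 0.6
```

```bash
python3 -c "
from h import *
to(.4974,-.1573,.143,26.6)
cv2.imwrite('pics/w11.png',get_image('wrist'))
"
```

```text
t 11.75 p [ 0.4965 -0.1545  0.1385] yaw 26.87 tilt [-0.0048  0.0011] F [-0.5  0.1  0.4] w 55.2
total [-0.003  0.019 -0.03 ] [-0.006  0.008  0.009] rows 0.1
```

View pics/w11.png

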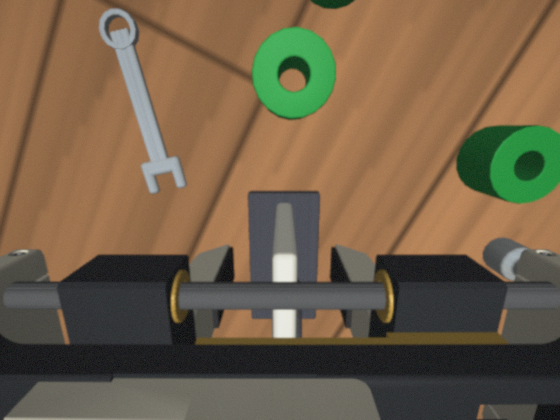

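The plate at column 285 lies between the pads, which are at 232 and 332. I close on it.

Request:
play_rows --pt "0 0 0 0 0 0 0.3" --pt "0 0 0 0 0 0 0.7" --pt "0 0 0 0 0 0 1" --pt "0 0 0 0 0 0 1" --pt "0 0 0 0 0 0 1" --force 6

```text
clock: 12.3
position: [0.4989, -0.1552, 0.1421]
ee_rot: [-3.055, -0.73, -0.001]
force: [-0.6, 0.2, 0.5]
width: 0.217
```

```bash
cat >> h.py <<'E'
def arc(yaw,r=.057,z=.14,P=(.522,-.2065)):
    a=np.radians(yaw); # tool y=(sin,-cos) points to the spindle
    to(P[0]-r*np.sin(a),P[1]+r*np.cos(a),z,yaw)
E
python3 -c "
from h import *
arc(26.6)
"
```

```text
t 12.3 p [ 0.4989 -0.1552  0.1421] yaw 26.86 tilt [0.0009 0.0005] F [-0.6  0.2  0.5] w 19.9
total [-0.015 -0.006  0.014] [-0.    -0.002  0.009] rows 0.1
```

Request:
play_rows --pt "0 0 0 0 0 0 1" --pt "0 0 0 0 0 0 1"

```text
clock: 12.5
position: [0.4987, -0.1553, 0.1423]
ee_rot: [-3.056, -0.729, -0.002]
force: [0.1, -0.9, -1.6]
width: 0.131
```

```bash
python3 -c "
from h import *
arc(26.6)
"
```

```text
t 12.5 p [ 0.4987 -0.1553  0.1423] yaw 26.85 tilt [0.0009 0.0005] F [ 0.1 -0.9 -1.6] w 12.1
total [-0.014 -0.006  0.015] [-0.    -0.002  0.009] rows 0.1
```

The plate is gripped (12.1 mm). I turn it about the spindle in steps, checking each.

Request:
play_rows --pt "0.03 0.001 0 0 0 0.16 1" --pt "0.045 0.003 0 0 0 0.24 1" --pt "0.045 0.003 0 0 0 0.24 1" --pt "0.045 0.003 0 0 0 0.24 1" --pt "0.045 0.003 0 0 0 0.24 1"

```text
clock: 13.0
position: [0.5293, -0.15, 0.1423]
ee_rot: [-3.136, 0.174, -0.001]
force: [-0.2, -2.4, -1.6]
width: 0.129
```

```bash
sed -i 's/r=.057,z=.14,P=(.522,-.2065)/r=.0562,z=.142,P=(.524,-.2055)/' h.py
cat >> h.py <<'E'
def now():
    o,R=st(); return np.degrees(np.arctan2(R[1,0],R[0,0]))
E
python3 -c "
from h import *
arc(now())
"
```

```text
t 13.0 p [ 0.5293 -0.15    0.1423] yaw -6.35 tilt [0.0006 0.0009] F [-0.2 -2.4 -1.6] w 11.9
t 13.0 p [ 0.5293 -0.15    0.1423] yaw -6.35 tilt [0.0006 0.0009] F [-0.2 -2.4 -1.6] w 11.9
total [ 0.006 -0.003  0.002] [-0.002 -0.001  0.   ] rows 0.0
```

Tracking is good, within 1 mm.

Request:
play_rows --pt "0.047 0.002 0 0 0 0.24 1" --pt "0.046 0.003 0 0 0 0.24 1" --pt "0.045 0.003 0 0 0 0.24 1" --pt "0.045 0.003 0 0 0 0.24 1" --pt "0.045 0.003 0 0 0 0.24 1"

```text
clock: 13.5
position: [0.5599, -0.1639, 0.1423]
ee_rot: [-2.931, 1.13, 0.004]
force: [-2.3, -1.0, 0.4]
width: 0.129
```

```bash
python3 -c "
from h import *
arc(now())
"
```

```text
t 13.5 p [ 0.5599 -0.1639  0.1423] yaw -42.17 tilt [-0.0019  0.0013] F [-2.3 -1.   0.4] w 11.9
t 13.5 p [ 0.5599 -0.1639  0.1423] yaw -42.17 tilt [-0.0019  0.0013] F [-2.3 -1.   0.4] w 11.9
total [ 0.009 -0.008  0.002] [0.001 0.005 0.   ] rows 0.0
```

Request:
play_rows --pt "0.048 0 0 0 0 0.24 1" --pt "0.047 0.002 0 0 0 0.24 1" --pt "0.045 0.003 0 0 0 0.24 1" --pt "0.045 0.003 0 0 0 0.24 1" --pt "0.045 0.003 0 0 0 0.24 1"

```text
clock: 14.0
position: [0.5767, -0.1932, 0.1423]
ee_rot: [2.441, -1.976, -0.009]
force: [-2.9, 0.0, 2.0]
width: 0.129
```

```bash
python3 -c "
from h import *
arc(now())
"
```

```text
t 14.0 p [ 0.5767 -0.1932  0.1423] yaw -77.96 tilt [-0.0052  0.0029] F [-2.9  0.   2. ] w 11.9
t 14.0 p [ 0.5767 -0.1932  0.1423] yaw -77.96 tilt [-0.0052  0.0029] F [-2.9  0.   2. ] w 11.9
total [ 0.007 -0.014  0.002] [0.009 0.008 0.   ] rows 0.0
```

Request:
play_rows --pt "0.048 -0.006 0 0.003 0.003 0.24 1" --pt "0.047 0.002 0 0 0 0.24 1" --pt "0.045 0.003 0 0 0 0.24 1" --pt "0.045 0.003 0 0 0 0.24 1" --pt "0.045 0.003 0 0 0 0.24 1"

```text
clock: 14.5
position: [0.5735, -0.2265, 0.1421]
ee_rot: [1.716, -2.628, -0.012]
force: [-1.4, -0.1, 1.3]
width: 0.129
```

```bash
python3 -c "
from h import *
arc(now());arc(-153.3)
"
```

```text
t 14.5 p [ 0.5735 -0.2265  0.1421] yaw -113.72 tilt [-0.007   0.0045] F [-1.4 -0.1  1.3] w 11.9
t 14.5 p [ 0.5735 -0.2265  0.1421] yaw -113.72 tilt [-0.007   0.0045] F [-1.4 -0.1  1.3] w 11.9
total [ 0.004 -0.016  0.001] [0.016 0.003 0.   ] rows 0.1
t 14.5 p [ 0.5735 -0.2265  0.1421] yaw -113.72 tilt [-0.007   0.0045] F [-1.4 -0.1  1.3] w 11.9
total [0.243 0.07  0.001] [ 0.017 -0.003  1.382] rows 4.8
```

Request:
play_rows --pt "0.046 -0.006 0 0.005 0.003 0.24 1" --pt "0.046 0.002 0 0 0 0.24 1" --pt "0.045 0.003 0 0 0 0.24 1" --pt "0.045 0.003 0 0 0 0.24 1" --pt "0.03 0.001 0 0 0 0.16 1"

```text
clock: 15.0
position: [0.5532, -0.2508, 0.1419]
ee_rot: [0.886, -3.007, -0.01]
force: [-1.7, 1.1, 2.2]
width: 0.132
```

```bash
python3 -c "
from h import *
arc(-153.3)
"
```

```text
t 15.0 p [ 0.5532 -0.2508  0.1419] yaw -147.16 tilt [-0.0079  0.0044] F [-1.7  1.1  2.2] w 12.2
total [ 0.04  -0.013 -0.   ] [ 0.016 -0.009  0.214] rows 0.7
```

Request:
play_rows --pt "0.025 -0.003 0 0.005 0 0.12 1" --pt "0.015 0 0 0 0 0.08 1" --pt "0 0 0 0 0 0 1"

```text
clock: 15.3
position: [0.5481, -0.2538, 0.142]
ee_rot: [0.725, -3.051, -0.009]
force: [-0.9, -0.2, 0.9]
width: 0.131
```

```bash
python3 -c "
from h import *
arc(-153.3)
"
```

```text
t 15.3 p [ 0.5481 -0.2538  0.142 ] yaw -153.26 tilt [-0.0069  0.004 ] F [-0.9 -0.2  0.9] w 12.1
total [-0.001 -0.015 -0.   ] [ 0.013 -0.009  0.001] rows 0.1
```

Yaw is on target and the position is within 2 mm. I release and rise.

Request:
play_rows --pt "0 0 0 0 0 0 0.5" --pt "0 0 0 0 0 0 0.2" --pt "0 0 0 0 0 0 0" --pt "0 0 0 0 0 0 0" --pt "0 0 0 0 0 0 0"

```text
clock: 15.8
position: [0.5486, -0.2531, 0.1415]
ee_rot: [0.733, -3.049, -0.01]
force: [-0.5, -0.8, 0.0]
width: 0.486
```

Request:
play_rows --pt "0 0 -0.06 0 0 0 0" --pt "0 0 -0.12 0 0 0 0" --pt "0 0 -0.2 0 0 0 0" --pt "0 0 -0.3 0 0 0 0" --pt "0 0 -0.3 0 0 0 0"

```text
clock: 16.3
position: [0.5476, -0.2519, 0.2891]
ee_rot: [0.729, -3.039, -0.016]
force: [-0.2, 0.4, 0.3]
width: 0.497
```

```bash
python3 -c "
from h import *
to(.523,-.206,.30,-153.3)
cv2.imwrite('pics/w12.png',get_image('wrist'));np.save('m12.npy',camera_model('wrist'),allow_pickle=True)
"
```

```text
t 16.3 p [ 0.5476 -0.2519  0.2891] yaw -153.03 tilt [-0.0179  0.0063] F [-0.2  0.4  0.3] w 45.7
total [ 0.008  0.348 -0.068] [ 0.027 -0.026  0.009] rows 1.1
```

View pics/w12.png

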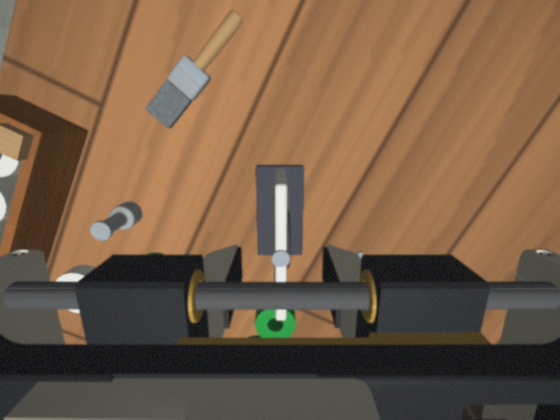

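The sign at column 281 looks parallel to the foot. I measure it, then park clear and check with the fixed cameras.

Request:
play_rows --pt "0 0.3 -0.1 0.02 -0.02 0 0" --pt "0 0.3 -0.1 0 0 0 0" --pt "0 0 0 0 0 0 0"

```text
clock: 16.65
position: [0.5081, -0.1766, 0.3293]
ee_rot: [-0.723, 3.055, -0.016]
force: [1.5, 0.7, 0.6]
width: 0.5
```

```bash
python3 - <<'E'
from h import *
st(); m=camera_model('wrist'); im=get_image('wrist'); cv2.imwrite('pics/w13.png',im)
def meas(im,m,x0,x1,prow,frow):
    hsv=cv2.cvtColor(im,cv2.COLOR_BGR2HSV)
    w=(hsv[...,1]<40)&(hsv[...,2]>170)
    b,r=im[...,0].astype(int),im[...,2].astype(int); f=(b>=r-3)&(im.max(2)<110)&(im.max(2)>35)
    for M,rows,z,nm in ((w,prow,.17,'plate'),(f,frow,.014,'foot')):
        E=[[],[]]
        for q in rows:
            x=np.where(M[q,x0:x1])[0]+x0
            if len(x)>4: E[0].append((x.min()-.5,q));E[1].append((x.max()+.5,q))
        for e in E:
            if len(e)<5: continue
            P=plane('w',e,z,m)[:,:2].astype(np.float32); v=cv2.fitLine(P,cv2.DIST_HUBER,0,.01,.01).ravel()
            print(nm,len(e),np.degrees(np.arctan2(v[1],v[0]))%180)
meas(cv2.imread('pics/w12.png'),np.load('m12.npy',allow_pickle=True).item(),250,310,range(192,245),range(172,248))
E
```

```text
t 16.65 p [ 0.5081 -0.1766  0.3293] yaw -153.37 tilt [ 0.0041 -0.0094] F [1.5 0.7 0.6] w 46.0
plate 53 116.55126
plate 53 115.79142
foot 76 116.9342
foot 76 116.50328
```

View pics/w13.png

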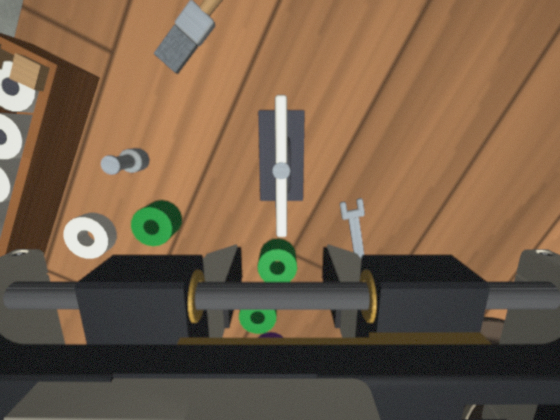

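Request:
play_rows --pt "0.14 -0.27 -0.1 0 0 -0.2 0" --pt "0.14 -0.27 -0.1 0 0 -0.2 0" --pt "0.14 -0.27 -0.1 0 0 -0.2 0" --pt "0.14 -0.27 0 0 0 0 0" --pt "0.14 -0.27 0 0 0 0 0"

```text
clock: 17.2
position: [0.552, -0.4009, 0.3774]
ee_rot: [-1.213, 2.895, -0.013]
force: [1.7, 1.3, 1.1]
width: 0.503
```

```bash
python3 - <<'E'
from h import *
st()
cv2.imwrite('pics/s14.png',get_image('side')); cv2.imwrite('pics/t14.png',get_image('top'))
for n in 'st':
    a=cv2.imread(f'pics/{n}14.png');
    s=(slice(80,220),slice(250,370)) if n=='s' else (slice(165,245),slice(330,440))
    cv2.imwrite(f'pics/{n}14c.png',cv2.resize(a[s],None,fx=4.2,fy=4.2,interpolation=cv2.INTER_CUBIC))
E
```

```text
t 17.2 p [ 0.552  -0.4009  0.3774] yaw -134.53 tilt [ 0.0062 -0.0066] F [1.7 1.3 1.1] w 46.3
```

View pics/s14.png

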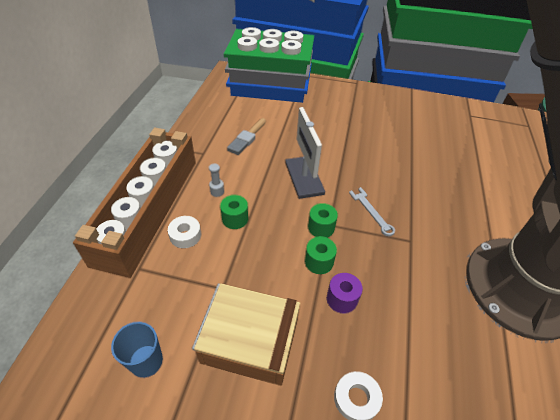

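View pics/s14c.png

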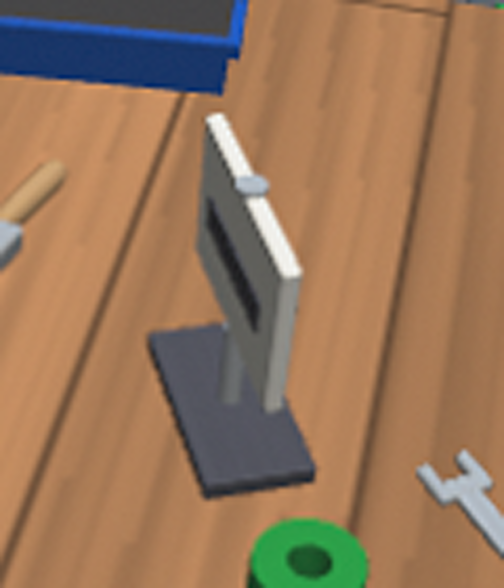

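View pics/t14.png

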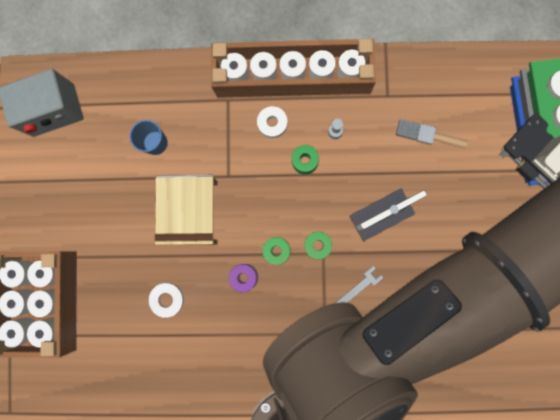

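The side crop shows the bar face away from the robot, so the ring faces the robot. The lid is flat, the spanner and rings look unmoved. I move the gripper further from the crates, then check lid height and bystander drift.

Request:
play_rows --pt "0 0.25 -0.1 0 0 0 0" --pt "0 0.25 -0.1 0 0 0 0" --pt "0 0.15 0 0 0 0 0" --pt "0 0 0 0 0 0 0" --pt "0 0 0 0 0 0 0"

```text
clock: 17.8
position: [0.4734, -0.3451, 0.402]
ee_rot: [1.173, -2.903, 0.015]
force: [-0.3, -0.1, 0.3]
width: 0.5
```

```bash
python3 - <<'E'
from h import *
st()
S=get_image('side'); T=get_image('top'); cv2.imwrite('pics/t15.png',T)
for n,I in (('side',S),('top',T)):
    d=cv2.absdiff(I,cv2.imread(f'pics/{n}0.png')).max(2); d=(cv2.medianBlur(d,3)>40).astype(np.uint8)
    k,l,s,c=cv2.connectedComponentsWithStats(d)
    print(n,[tuple(map(int,s[i])) for i in range(1,k) if s[i,4]>12])
m0=camera_model('side');m1=camera_model('top')
x,y=150,270
cv2.imwrite('pics/s15c.png',cv2.resize(S[275:390,185:310],None,fx=5,fy=5,interpolation=cv2.INTER_CUBIC))
cv2.imwrite('pics/t15c.png',cv2.resize(T[165:255,145:225],None,fx=6,fy=6,interpolation=cv2.INTER_CUBIC))
# predicted lid top corners if shut, z .071
C=[(.611-.154,.187,.071),(.611-.154,.319,.071),(.611,.187,.071),(.611,.319,.071)]
print((proj('side',C)-[185,275])*5+2,(proj('top',C)-[145,165])*6+2.5)
E
```

```text
t 17.8 p [ 0.4734 -0.3451  0.402 ] yaw -135.99 tilt [-0.0057 -0.0127] F [-0.3 -0.1  0.3] w 46.0
side [(341, 0, 8, 4, 22), (303, 137, 4, 10, 26), (527, 144, 33, 76, 472), (305, 152, 7, 4, 15), (540, 205, 20, 37, 410), (140, 233, 160, 140, 7046), (249, 236, 31, 38, 981), (159, 319, 7, 7, 15), (171, 331, 8, 7, 18)]
top [(138, 136, 66, 19, 590), (328, 160, 232, 260, 26326), (155, 177, 59, 68, 3727), (248, 187, 29, 29, 592), (0, 367, 31, 51, 1151)]
[[585.93629278 127.49280216]
 [506.00768997 482.03693005]
 [181.97738174  34.91426914]
 [ 55.08057667 365.83350783]] [[405.95832879 476.54545286]
 [ 60.05146599 482.21555653]
 [403.20728784  70.48978515]
 [ 60.6645951   78.45640004]]
```

View pics/s15c.png

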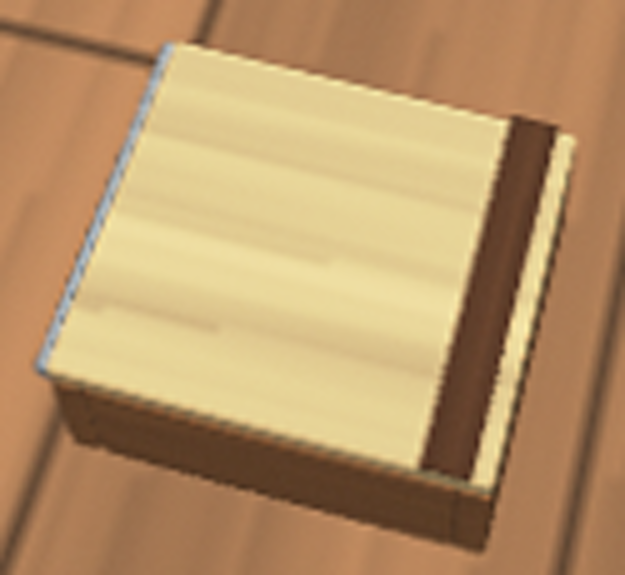

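View pics/t15c.png

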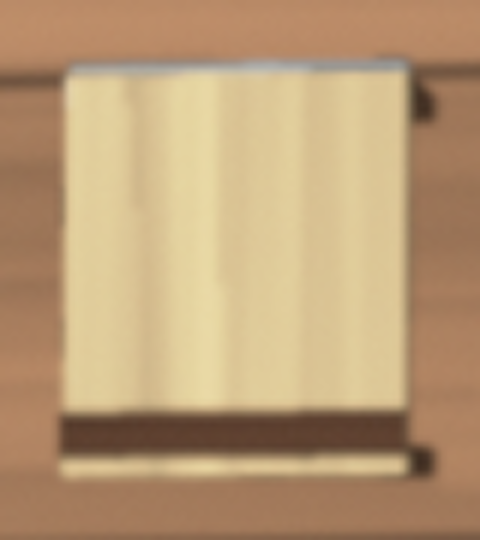

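View pics/t15.png

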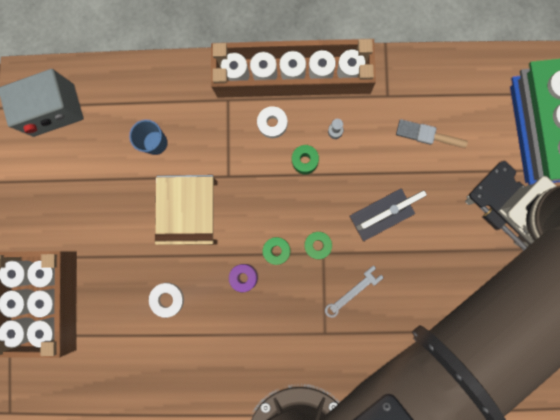

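The lid corners in both views fit a shut lid within about 2 px. No roller shows at the mouth, and image differences show only the parts that I meant to move and the arm.

```bash
python3 -c "
from cell import *
print(sign_off())"
```

```text
the job is handed in; nothing more can be done
None
```

All three steps are done in the order asked and handed in at about 18 s; sign_off gives no verdict.

**What I did**
- **Roller:** I slid it upright along the bench into the box with a 3 N grip.
- **Lid:** I swung it over from behind and pressed it down.
- **Sign:** I gripped its plate 55 mm from the spindle and turned it half round, clockwise from above.

**Last checks**
- **Roller:** its near side is about 23 mm inside the mouth. The side camera puts its centre at (0.543, 0.248).
- **Lid:** its corners fit a shut lid within about 2 px in both fixed views, with no gap seen.
- **Sign:** the plate is within about 0.5° of square with its foot. The bar face shows on the far side, so the ring face is to the robot, though no camera saw the ring itself.
- **Bystanders:** picture differences show no movement.
- **Robot:** the gripper was clear of everything, with about 0 N on the wrist.

**What went less well**
- **Lid press:** the final push was harder than I meant. The wrist force read 101 N against the 120 N limit, and I backed off at once. It came from the fingertips.
- **Descent over the roller:** one finger drifted 14 mm, with 3 N showing briefly. I corrected it before gripping.
- **Camera agreement:** the top, side and wrist views differed by 2 to 5 mm. I averaged two of them for the roller.

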